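# Dose cleaner onto a batch of inductor cores

### The job

Pick up the steel scoop and tip its three green cores into the aluminium wash dish, without touching the cores with the fingers, and put the scoop back on its blue mat. Then set the dish, cores inside, flat on the dispenser's drip plate with the nozzle over the middle of the dish, let go, and only then press the red pump cap fully down and let it spring back up. Leave the solder spool, the jar and the circuit board where they are.

Things in the scene. Friction and masses are not known exactly. Their poses are not given: they have to be found in the camera images.
- scoop: Loose open-fronted steel scoop, black upright handle at its rear, 120 g. Origin: centre of its underside; +x out of the open mouth, +z up. Pan 54 mm wide, x -22 to +55 mm (mouth edge), 2.5 mm sheet, walls 22 mm (rear 26) high. Handle: tab 12 mm thick (along y), x -55 to -22, z 0 to 80 mm; grip near (-40, 0, 60). Starts on the mat, mouth to the mat's +x. Cores slide out at 20 to 27 degrees.
- mat: Thin blue mat where the scoop lies, fixed, 170 (x) x 120 (y) x 3 mm. Origin: centre of its underside, on the table.
- core0_center (a point): Centre of a green ring core (20 mm outside diameter, 10 mm hole, 9 mm thick, 15 g), lying flat in the scoop at the start.
- core1_center (a point): Centre of the second green ring core, same kind.
- core2_center (a point): Centre of the third green ring core, same kind.
- dish: Loose open aluminium dish, orange upright handle at one end, 160 g. Origin: centre of the well's underside; +z up. Well 92 (x) x 84 (y) mm outside, 32 mm high, walls and floor 3 mm. Handle: tab 12 mm thick (along y), x -91 to -57, z 16 to 71 mm, joined by a short neck; grip near (-74, 0, 52).
- dispenser: Fixed cleaner dispenser: blue canister 72 mm across, 150 mm tall, on an aluminium drip plate. Origin: on the table under the canister's axis; spout and free plate point to its -x. Plate 6 mm thick, x -190 to +60 mm, 150 mm wide. The nozzle hangs over x = -90 mm; a grey patch (98 x 92 mm) there marks the dish's place.
- cap_top (a point): Centre of the flat top of the red pump cap (42 mm across), on the canister's axis, 195 mm above the table when up.
- nozzle (a point): Tip of the red spout, 161 mm above the table when up; it sinks with the cap. The spout, a tube 10 mm thick, leaves the cap 13 mm below its top, runs level for 80 mm and bends down to this tip.
- cap (a joint): Travel of the sprung cap: 0 up, 0.012 m fully down; takes about 2 N to start and 7 N to bottom, springs back by itself.
- spool: Bystander: white spool of solder, 60 mm across, 50 mm high; origin at the centre of its underside.
- jar: Bystander: amber jar, 52 mm across, 65 mm high; origin at the centre of its underside.
- board: Bystander: circuit board on a blue carrier, 130 (x) x 100 (y) mm, 28 mm high; origin at the centre of its underside.
- core0: The ring core of point core0_center; origin at the centre of its underside as it lies at the start.
- core1: The ring core of point core1_center; origin at the centre of its underside as it lies at the start.
- core2: The ring core of point core2_center; origin at the centre of its underside as it lies at the start.
Not all that is in view belongs to the job. What is shaped like the scoop but brown is not meant.

How it is judged:
By the outcome, as a careful person would: the job done as asked, in the order asked, and still so for the second after the job is handed in, with the robot touching nothing.
It also fails if it takes over 72 s, if anything falls off the work surface, if the arm or the gripper's body presses on something with over 40 N, if the wrist force passes 120 N, or if a joint passes its speed limit or range.

### The arm

A 6-joint arm with a two-finger parallel gripper is mounted at the origin on the work surface. World frame = base frame: x ahead of the robot, y to its left, z up, the work surface at z = 0. Lengths are in m, angles in rad, forces in N, time in s.
With the tool pointing down it reaches from about 0.3 to 0.95 m from the base axis. Payload 3.1 kg.
Tool frame: the origin (TCP) lies between the finger pads; the fingertips stand 8 mm ahead of it and the grasp point (between the pads) lies 11 mm behind it (robot.tcp_to_tips is the distance from the TCP to the fingertips, in m); z points along the fingers, y is the line along which they close (so a half turn about z gives the same grasp; the last joint's range is limited). The gripper opens to 85 mm and grips with 20 to 120 N. Pads are 22 mm wide; open, the fingers measure 114 mm over their backs; the gripper's body (76 mm by 85 mm) begins 54 mm behind the grasp point. The pads swing forward as they close: fully open they stand 13 mm farther back than shut.
Start: joints at [1.054, 0.308, 1.634, -0, 1.2, -0.07], TCP at [0.27, 0.564, 0.239] pointing down, gripper open.
Joint ranges: [-3.06, 3.06], [-0.79, 1.96], [0.05, 2.63], [-1.19, 4.34], [0.05, 2.64], [-2.94, 2.94]. Speed limits (rad/s): [2.79, 2.79, 3.14, 3.14, 3.14, 3.14].

### API

Orientations are given as a unit quaternion [x, y, z, w].
In Python, from workcell import robot gives the robot as it stands.
- The arm moves only by the tool move_arm, never from a script. Its argument "motion" is one flat list of numbers, 6 for each row, row after row: the shift along the tool's x, y, z in units of 0.1 m (1.0 is 0.1 m), then the turn, a rotation vector about the tool's x, y, z in units of pi/2 rad (1.0 is pi/2 rad). In form: [x, y, z, rx, ry, rz, x, y, z, rx, ry, rz, ...]. A call has 1 to 20 rows; each row is the pose to reach, as a shift and turn from the pose commanded when the call began, along the tool's axes at that moment; what a row does not reach only later rows make up. A row lasts 1/8 s, in which the tool goes at most 62.5 mm and 10.7 degrees, less where a joint would pass 70% of its speed; a pose out of reach is approached as far as the arm can. A call with a number of a shift or a turn outside -1 to 1 is refused whole. A call with a gripper value outside its range is refused whole. "grip" is the finger opening in mm, from 0 to 85.4, set as the call begins (left out, the last holds). The fingers move at their own pace and stop on an object; "force" is the grip in N (left out, the last holds). Time passes only in rows, so rows that repeat a pose let the fingers close. It gives the time, the measured TCP pose, the force, the opening and the grip force at its end, in the units of the state.
- robot.get_state(): the state, without advancing time (a new reading comes with each control period).
- robot.snapshot(name): name is "scene" or "side" or "wrist"; returns a dict with "image" (400x640x3 uint8, red, green, blue), "z_map" (400x640 float32, m along the optical axis (not along the pixel's ray), 0 where there is no reading), "vfov" (degrees; the focal length in pixels is half the picture's height over the tangent of half this angle, whatever the lens; pixels are square), "cx", "cy" (the principal point, pixels), "origin" and "attitude" of the camera in the world. Camera axes: x right, y up, looking along -z (the intrinsics and any distortion apply to the point x, -y, -z); pixel columns grow to the right and rows downward; lengths in m; the calibration is good to about 2 mm. A picture is of the moment at which its call begins.
- robot.job_done(): hands the job in; it is judged then, once.
The state is a dict: "time": time; "joints": joint angles; "dq": joint speeds; "joint_efforts": joint torques, N m; "position": TCP position; "ee_rot": TCP orientation; "force": force on the tool from outside, world axes, zero at the start; "wrist_torque": the same for the moment, N m; "grip_width": finger opening in m; "finger_force": force on a finger pad.
Only numpy, scipy, OpenCV 4.12 (cv2) and the standard library are available. Lean on these libraries where they do the work, as an engineer would, in place of code of your own. Each camera call takes 0.05 s, during which the arm holds its last target. There are 200 camera calls.

## Working session

There is one attempt and no reset: what is moved stays moved. The work goes in short steps, Python scripts to look and compute and a tool call to move; the robot and the scene stay as the last step left them, time stands still between calls to the robot, and variables do not carry over. Pictures are saved under pics/ and viewed, at most 12 in all, crops included, and the job is handed in when it is done.

Besides the shell and the picture viewer there is one more tool, called after "Emit:" in YAML: its name, and indented under it one key for each argument. move_arm: Moves the arm, as the interface text tells. Its arguments: {"type":"object","properties":{"motion":{"type":"array","items":{"type":"number"}},"grip":{"type":"number"},"force":{"type":"number"}},"required":["motion"]}

```bash
mkdir -p pics; ls; cat > h.py <<'E'
import numpy as np, cv2
from scipy.spatial.transform import Rotation as R
from workcell import robot
def snap(n,f=None):
    s=robot.snapshot(n)
    if f: cv2.imwrite('pics/'+f,s['image'][:,:,::-1])
    return s
def att(s):
    a=np.array(s['attitude'],float)
    return a if a.shape==(3,3) else R.from_quat(a).as_matrix()
def cloud(s):
    z=s['z_map'];f=200/np.tan(np.radians(s['vfov'])/2)
    v,u=np.mgrid[0:400,0:640]
    p=np.stack([(u-s['cx'])/f*z,-(v-s['cy'])/f*z,-z],-1)
    return p@att(s).T+np.array(s['origin'])
E
python3 - <<'E'
from h import *
for n in('scene','side'):
    s=snap(n,n+'0.png'); print(n,{k:v for k,v in s.items() if k not in('image','z_map')},(s['z_map']>0).mean())
print(robot.get_state())
E
```

```text
pics
scene {'vfov': 43.32738603198883, 'cx': 323.17990255219325, 'cy': 200.62023061242067, 'origin': array([ 1.07116694, -0.81210471,  1.15509709]), 'attitude': array([0.35626932, 0.111485  , 0.30099442, 0.87752244])} 0.994546875
side {'vfov': 45.98946315453054, 'cx': 314.89717439597, 'cy': 201.8534559624119, 'origin': array([ 0.0488836 , -0.64152794,  1.03434718]), 'attitude': array([ 0.32223985, -0.1212604 , -0.31394411,  0.88481438])} 0.99598046875
{'time': 0.1, 'joints': array([ 1.05427089e+00,  3.08932704e-01,  1.63508002e+00, -1.63923131e-05,
        1.19970881e+00, -6.97208846e-02]), 'dq': array([-0.00285011, -0.00185517, -0.00271302, -0.0007587 , -0.0001516 ,
       -0.00111341]), 'joint_efforts': array([-7.01113513e-04, -4.16405368e+01, -2.77646184e+01, -2.41616408e-04,
        3.96554780e-03,  2.49509917e-06]), 'position': array([0.26972645, 0.5629779 , 0.23814281]), 'ee_rot': array([ 2.21545596e-01,  9.75149433e-01, -1.02124517e-03, -3.00254126e-04]), 'force': array([ 0.81502607, -0.23293868,  0.46896709]), 'wrist_torque': array([-0.02451639,  0.02936761, -0.03834872]), 'finger_force': 0.0, 'grip_width': 0.08542955090000413}
```

View pics/scene0.png

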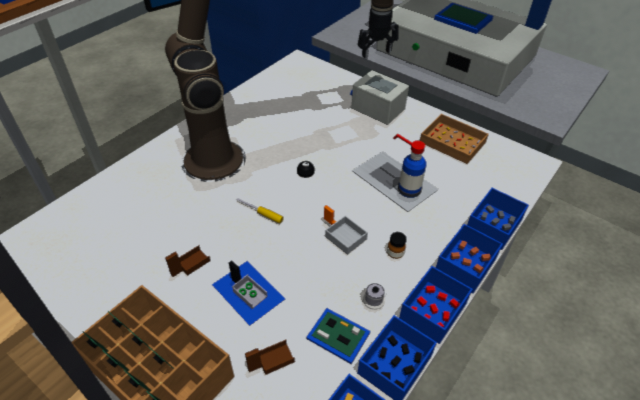

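View pics/side0.png

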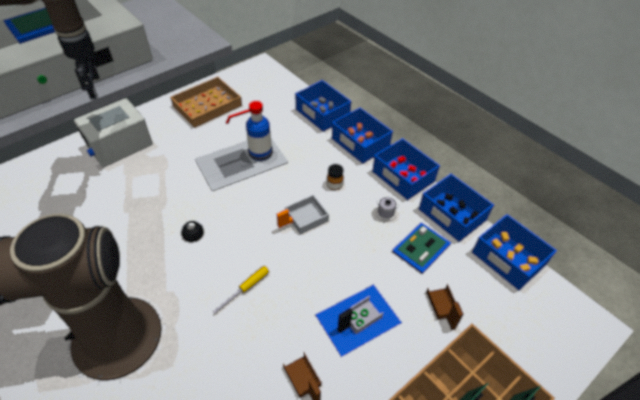

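The steel scoop on the blue mat, with a black handle and green cores, is at scene px (250,290) and side px (360,318). Things it could be mistaken for are the brown scoops at scene (188,260) and (270,357); the steel one on the mat is the right one. The dish is at scene (346,236) with its orange handle at (329,214), the dispenser cap at (418,147), the jar at (397,245), the spool at (374,294) and the board at (338,333).

```bash
cat >> h.py <<'E'
def masks(s):
    h=cv2.cvtColor(s['image'],cv2.COLOR_RGB2HSV).astype(int);H,S,V=h[...,0],h[...,1],h[...,2]
    return dict(orange=(H>3)&(H<16)&(S>200)&(V>120),red=((H<4)|(H>175))&(S>190)&(V>110),blue=(H>100)&(H<120)&(S>170)&(V>60),green=(H>55)&(H<90)&(S>120)&(V>50),dark=(V<45),grey=(S<40)&(V>60)&(V<205))
def rect(p):
    r=cv2.minAreaRect((p[:,:2]*1000).astype(np.float32)); return np.round(r[0],1),np.round(r[1],1),round(r[2],1)
E
python3 - <<'E'
from h import *
im=[]
for n in('scene','side'):
    s=snap(n);P=cloud(s);m=masks(s)
    x,y,z=P[...,0],P[...,1],P[...,2]
    t=(abs(z)<.02)&(x>.25)&(x<.9)&(abs(y)<.5)&(s['image'].min(-1)>200)
    A=np.c_[x[t],y[t],np.ones(t.sum())];c,res,_,_=np.linalg.lstsq(A,z[t],rcond=None)
    print(n,'table',c,np.std(z[t]-A@c))
    W=lambda mm:mm&(x>.15)&(x<1.1)&(abs(y)<.8)&(z>-.02)&(z<.3)
    for k in m:
        if k in('grey',):continue
        nl,L,st,ce=cv2.connectedComponentsWithStats(W(m[k]).astype(np.uint8))
        for i in range(1,nl):
            if st[i,4]>(25 if k=='green' else 40):
                q=P[L==i]; q=q[(np.abs(q-np.median(q,0))<.15).all(1)]
                print(k,np.round(ce[i]),st[i,4],np.round(np.median(q,0),3),'zmax',np.round(np.percentile(q[:,2],97),3),*rect(q))
    u,v=((250,285) if n=='scene' else (358,318))
    u2,v2=((346,232) if n=='scene' else (300,215))
    im.append(np.hstack([cv2.resize(s['image'][b-40:b+40,a-50:a+50],(400,300),interpolation=2) for a,b in((u,v),(u2,v2))]))
cv2.imwrite('pics/crop1.png',np.vstack(im)[:,:,::-1])
E
```

```text
scene table [0. 0. 0.] nan
red [415. 144.] 122 [0.603 0.289 0.197] zmax 0.201 [580.8 297.5] [40.5 99.7] 70.2
blue [414. 166.] 316 [0.618 0.265 0.133] zmax 0.146 [612.7 276.8] [65.1 53.2] 29.2
blue [410. 191.] 47 [0.623 0.257 0.032] zmax 0.04 [620.8 262.2] [57.4 20.7] 26.9
blue [439. 297.] 9631 [ 0.885 -0.046  0.038] zmax 0.073 [887.  -32.5] [299.8 120.4] 89.9
blue [248. 294.] 1465 [ 0.476 -0.332  0.005] zmax 0.009 [ 464.1 -317.1] [117.5 169.7] 80.0
blue [338. 338.] 586 [ 0.744 -0.298  0.014] zmax 0.018 [ 732.7 -273.1] [129.2 100.6] 7.3
blue [354. 390.] 664 [ 0.847 -0.368  0.045] zmax 0.074 [ 856.3 -380.6] [117.3  57. ] 37.4
green [249. 285.] 31 [ 0.457 -0.305  0.016] zmax 0.02 [ 457.6 -306.1] [13.9 19. ] 45.7
green [242. 291.] 27 [ 0.455 -0.329  0.015] zmax 0.019 [ 457.3 -329.5] [15.3 18.4] 85.0
green [253. 293.] 31 [ 0.483 -0.319  0.015] zmax 0.02 [ 482.  -316.9] [13.7 20.7] 42.3
green [338. 335.] 841 [ 0.736 -0.275  0.016] zmax 0.02 [ 732.3 -273. ] [107.   79.8] 6.7
dark [389.  44.] 75 [0.295 0.605 0.282] zmax 0.3 [295.6 612.1] [32.3 26.2] 55.3
dark [364.  49.] 60 [0.253 0.514 0.29
[... 2847 characters left out ...]
 0.138 [ 480.  -611.1] [ 3.2 34.9] 89.2
dark [92. 81.] 161 [0.256 0.519 0.275] zmax 0.299 [266.5 552. ] [131.2  22.5] 64.3
dark [335. 171.] 129 [0.697 0.037 0.065] zmax 0.069 [698.7  39.9] [35.4 34.1] 37.0
dark [192. 233.] 221 [0.277 0.13  0.025] zmax 0.034 [280.4 136.1] [34.3 49.9] 62.5
dark [453. 317.] 110 [ 0.617 -0.465  0.045] zmax 0.071 [ 616.5 -464.6] [28.  4.] 66.6
dark [345. 320.] 179 [ 0.415 -0.319  0.056] zmax 0.085 [ 416.  -317.8] [ 6.8 31.4] 83.0
dark [470. 394.] 98 [ 0.487 -0.602  0.096] zmax 0.123 [ 485.9 -601. ] [14.4 40.9] 89.4
dark [523. 395.] 138 [ 0.567 -0.669  0.099] zmax 0.127 [ 561.5 -666.8] [36.9 16.5] 1.5
  ret = _var(a, axis=axis, dtype=dtype, out=out, ddof=ddof,
  arrmean = um.true_divide(arrmean, div, out=arrmean,
  ret = ret.dtype.type(ret / rcount)
```

View pics/crop1.png

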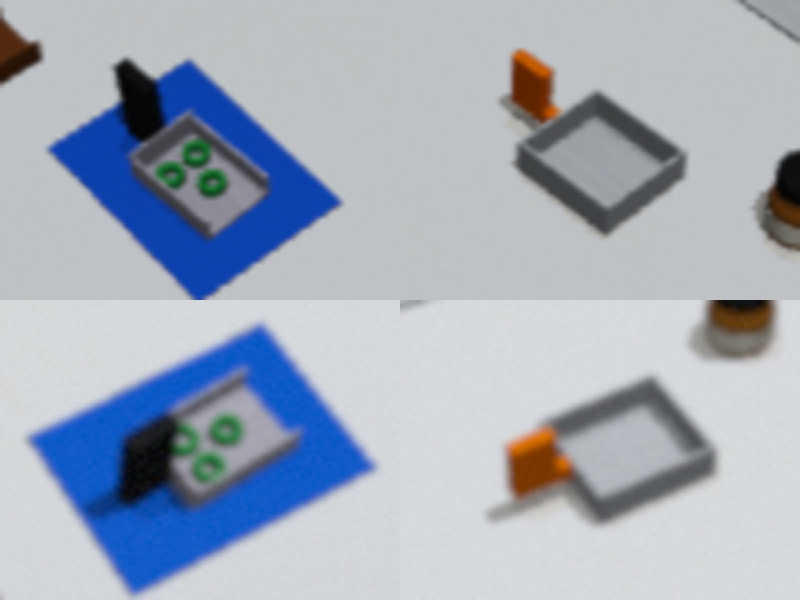

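Both views agree to a few mm. The crop confirms the steel scoop, with its black handle on the blue mat and three cores inside. Next are the yaws and centres.

```bash
python3 - <<'E'
from h import *
for n in('scene','side'):
    s=snap(n);P=cloud(s).reshape(-1,3);m={k:v.ravel() for k,v in masks(s).items()}
    I=s['image'].reshape(-1,3).astype(int);sat=I.max(1)-I.min(1)
    box=lambda a,b,c,d,z0,z1:(P[:,0]>a)&(P[:,0]<b)&(P[:,1]>c)&(P[:,1]<d)&(P[:,2]>z0)&(P[:,2]<z1)
    f=lambda t,k:print(n,t,k.sum(),*rect(P[k]))
    f('scoop pan',box(.38,.56,-.4,-.24,.004,.04)&(sat<60)&(I.max(1)>60))
    f('scoop rim',box(.38,.56,-.4,-.24,.019,.033)&(sat<60)&(I.max(1)>60))
    f('scoop handle',box(.36,.46,-.36,-.27,.035,.1)&(I.max(1)<70)); f('handle top',box(.36,.46,-.36,-.27,.079,.1))
    f('dish all',box(.51,.64,-.06,.07,.006,.045)); f('dish rim',box(.5,.64,-.06,.07,.024,.045))
    f('dish handle',box(.44,.51,-.03,.04,.04,.09)); f('dh top',box(.44,.51,-.03,.04,.066,.09))
    f('plate',box(.35,.72,.15,.42,.003,.01)&(sat<40)&(I.max(1)<225))
    f('cap',box(.4,.7,.2,.45,.188,.21)&(I[:,0]>I[:,1]+60)); 
    k=box(.4,.7,.2,.45,.145,.19)&(I[:,0]>I[:,1]+60); f('spout',k)
    q=P[k]; d=np.hypot(*(q[:,:2]-[.603,.28]).T); print('tip pts',np.round(q[d>d.max()-.02].mean(0),3),np.round(d.max(),3))
    f('canister',box(.5,.7,.2,.36,.03,.16)&m['blue'])
E
```

```text
scene scoop pan 748 [ 471. -320.] [177.9 159.6] 0.6
scene scoop rim 142 [ 473.3 -319. ] [56.  79.7] 83.9
scene scoop handle 128 [ 420.6 -315.7] [ 9.7 34.4] 85.6
scene handle top 54 [ 420.8 -313.9] [12.3 33.7] 83.5
scene dish all 747 [574.8   5.9] [129.4 123.4] 0.8
scene dish rim 295 [554.8   0.6] [ 88.8 109.2] 81.6
scene dish handle 113 [488.5   9.8] [15.2 38. ] 80.1
scene dh top 50 [487.9   9.2] [13.7 37. ] 78.3
scene plate 2928 [535.2 285. ] [269.8 369.4] 89.9
scene cap 152 [581.4 298.2] [ 45.2 100.6] 65.7
scene spout 65 [574.1 285.3] [ 22.7 103.8] 74.0
tip pts [0.534 0.299 0.187] 0.081
scene canister 350 [613.6 273.8] [64.7 47.1] 27.7
side scoop pan 623 [ 466.8 -320.7] [158.7 173.4] 89.4
side scoop rim 99 [ 469.9 -320. ] [54.  73.6] 84.9
side scoop handle 155 [ 417.  -316.5] [ 9.2 32.5] 85.0
side handle top 83 [ 417.2 -314.7] [13.1 32.7] 86.7
side dish all 607 [574.3   3.8] [130.9 109.5] 2.3
side dish rim 283 [552.8   0.6] [ 88.8 105. ] 81.4
side dish handle 137 [485.    9.8] [15.4 35.5] 84.2
side dh top 58 [485.1   9.9] [15.1 35.5] 84.2
side plate 2719 [534.8 285. ] [368.8 269.6] 0.1
side cap 132 [579.4 296.2] [42.9 91.2] 65.7
side spout 106 [564.3 288. ] [ 20.8 101.8] 71.8
tip pts [0.524 0.299 0.182] 0.091
side canister 306 [595.  269.9] [41.9 58.9] 68.7
```

Scoop: yaw ≈ -5.4°, grip at (0.418,-0.314,0.063). Dish: yaw ≈ -8.5°, centre (0.5605,-0.001). Next, a planner helper and the first approach.

```bash
cat >> h.py <<'E'
def pose(xyz,yaw,tilt=0):
    # tool x along heading yaw (deg), tool down; tilt = mouth/x-axis down (deg)
    r=R.from_euler('z',yaw,degrees=True)*R.from_euler('x',180,degrees=True)*R.from_euler('y',-tilt,degrees=True)
    return np.array(xyz),r
def cur():
    s=robot.get_state(); return np.array(s['position']),R.from_quat(s['ee_rot'])
def plan(*tg,start=None):
    p,r=start or cur()
    for t,q in tg:
        dp=t-p; rv=(r.inv()*q).as_rotvec(); n=1
        while True:
            out=[];pp=p
            for i in range(n):
                ra=r*R.from_rotvec(rv*i/n); out.append(np.r_[ra.inv().apply(dp/n)/.1,rv/n/(np.pi/2)])
            if np.abs(out).max()<=1: break
            n+=1
        rows=int(np.ceil(max(np.linalg.norm(dp)/n/.0625,np.degrees(np.linalg.norm(rv))/n/10.7)-.05))
        print('->',np.round(t,3),'rows>=',rows)
        for o in out: print('  ',np.round(o,2).tolist())
        p,r=t,q
E
python3 - <<'E'
from h import *
plan(pose([.40,.2,.22],75),pose([.418,-.314,.16],-5.4),pose([.418,-.314,.052],-5.4))
E
```

```text
-> [0.4  0.2  0.22] rows>= 2
   [-0.69, -0.68, 0.05, -0.0, 0.0, 0.22]
   [-0.88, -0.41, 0.05, -0.0, 0.0, 0.22]
   [-0.96, -0.08, 0.05, -0.0, 0.0, 0.22]
   [-0.93, 0.25, 0.05, -0.0, 0.0, 0.22]
-> [ 0.418 -0.314  0.16 ] rows>= 2
   [-0.82, 0.25, 0.1, 0.0, -0.0, 0.15]
   [-0.74, 0.43, 0.1, 0.0, -0.0, 0.15]
   [-0.62, 0.59, 0.1, 0.0, -0.0, 0.15]
   [-0.46, 0.72, 0.1, 0.0, -0.0, 0.15]
   [-0.28, 0.81, 0.1, 0.0, -0.0, 0.15]
   [-0.09, 0.85, 0.1, 0.0, -0.0, 0.15]
-> [ 0.418 -0.314  0.052] rows>= 1
   [0.0, -0.0, 0.54, 0.0, 0.0, 0.0]
   [0.0, -0.0, 0.54, 0.0, 0.0, 0.0]
```

Emit:
move_arm:
  motion: [-0.35,-0.34,0.02,0,0,0.11,-0.69,-0.68,0.05,0,0,0.22]
  grip: 85
  force: 60

```text
time: 0.55
position: [0.3031, 0.4718, 0.2341]
ee_rot: [0.388, 0.922, 0.0, 0.0]
force: [0.1, 0.8, 0.8]
grip_width: 0.0852
finger_force: 0.0
```

Emit:
move_arm:
  motion: [-0.44,-0.2,0.02,0,0,0.11,-0.88,-0.41,0.05,0,0,0.22]

```text
time: 0.8
position: [0.336, 0.3797, 0.2294]
ee_rot: [0.541, 0.841, 0.0, 0.0]
force: [0.2, 0.4, -0.3]
grip_width: 0.085
finger_force: 0.0
```

Emit:
move_arm:
  motion: [-0.48,-0.04,0.02,0,0,0.11,-0.96,-0.08,0.05,0,0,0.22]

```text
time: 1.05
position: [0.369, 0.2892, 0.2245]
ee_rot: [0.678, 0.735, 0.0, 0.0]
force: [0.9, 0.5, -0.1]
grip_width: 0.085
finger_force: 0.0
```

Emit:
move_arm:
  motion: [-0.46,0.12,0.02,0,0,0.11,-0.93,0.25,0.05,0,0,0.22,-0.93,0.25,0.05,0,0,0.22]

```text
time: 1.42
position: [0.4022, 0.1975, 0.2192]
ee_rot: [0.794, 0.608, -0.0, 0.0]
force: [-0.3, 0.9, 0.8]
grip_width: 0.0852
finger_force: 0.0
```

Tracking is excellent.

Emit:
move_arm:
  motion: [-0.41,0.12,0.05,0,0,0.07,-0.82,0.25,0.1,0,0,0.15]

```text
time: 1.68
position: [0.4048, 0.1145, 0.2095]
ee_rot: [0.859, 0.512, 0.001, -0.0]
force: [1.3, -0.5, 0.9]
grip_width: 0.085
finger_force: 0.0
```

Emit:
move_arm:
  motion: [-0.37,0.21,0.05,0,0,0.07,-0.74,0.43,0.1,0,0,0.15]

```text
time: 1.92
position: [0.4077, 0.0287, 0.1995]
ee_rot: [0.913, 0.408, 0.001, -0.0]
force: [0.3, -0.5, -1.0]
grip_width: 0.0856
finger_force: 0.0
```

Emit:
move_arm:
  motion: [-0.31,0.3,0.05,0,0,0.07,-0.62,0.59,0.1,0,0,0.15]

```text
time: 2.17
position: [0.4107, -0.0571, 0.1895]
ee_rot: [0.955, 0.297, 0.001, 0.0]
force: [0.5, 0.7, 0.3]
grip_width: 0.0849
finger_force: 0.0
```

Emit:
move_arm:
  motion: [-0.23,0.36,0.05,0,0,0.07,-0.46,0.72,0.1,0,0,0.15]

```text
time: 2.42
position: [0.414, -0.1426, 0.1794]
ee_rot: [0.983, 0.183, 0.001, -0.0]
force: [0.4, -0.8, 0.9]
grip_width: 0.0847
finger_force: 0.0
```

Emit:
move_arm:
  motion: [-0.14,0.4,0.05,0,0,0.07,-0.28,0.81,0.1,0,0,0.15]

```text
time: 2.68
position: [0.4173, -0.2283, 0.1693]
ee_rot: [0.998, 0.066, 0.001, -0.0]
force: [0.2, 0.4, -0.3]
grip_width: 0.085
finger_force: 0.0
```

Emit:
move_arm:
  motion: [-0.05,0.42,0.05,0,0,0.07,-0.09,0.85,0.1,0,0,0.15,-0.09,0.85,0.1,0,0,0.15]

```text
time: 3.05
position: [0.42, -0.3151, 0.1593]
ee_rot: [0.999, -0.051, 0.001, 0.0]
force: [-0.4, 1.2, 0.8]
grip_width: 0.085
finger_force: 0.0
```

```bash
python3 - <<'E'
from h import *
s=snap('wrist','w1.png');P=cloud(s).reshape(-1,3);I=s['image'].reshape(-1,3).astype(int);sat=I.max(1)-I.min(1)
box=lambda a,b,c,d,z0,z1:(P[:,0]>a)&(P[:,0]<b)&(P[:,1]>c)&(P[:,1]<d)&(P[:,2]>z0)&(P[:,2]<z1)
k=box(.36,.46,-.36,-.27,.076,.09);print('htop',k.sum(),*rect(P[k]),np.median(P[k][:,2]))
k=box(.38,.56,-.4,-.24,.02,.035)&(sat<60)&(I.max(1)>60);print('rim',k.sum(),*rect(P[k]))
k=box(.3,.6,-.45,-.2,0,.008)&(sat>100);print('mat',k.sum(),*rect(P[k]))
plan(pose([.418,-.314,.052],-5.4))
E
```

```text
htop 773 [ 417.4 -314.6] [11.4 32.9] 84.2 0.08238651910207664
rim 960 [ 470.4 -320.1] [54.  79.3] 84.4
mat 11674 [ 461.7 -316.9] [116.5 166.3] 80.3
-> [ 0.418 -0.314  0.052] rows>= 1
   [-0.01, 0.0, 0.54, -0.0, 0.0, -0.0]
   [-0.01, 0.0, 0.54, -0.0, 0.0, -0.0]
```

View pics/w1.png

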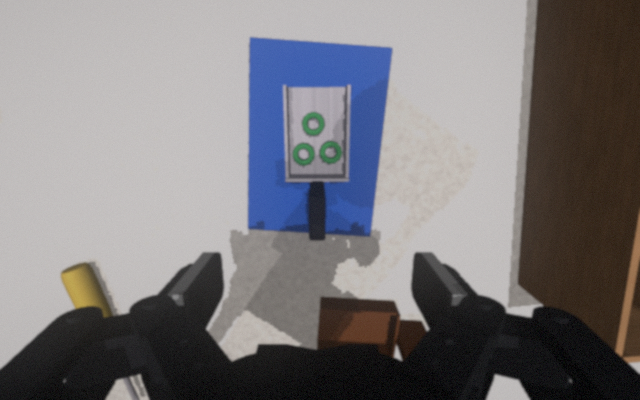

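The wrist view shows the steel scoop straight ahead, with its handle top at px (316,200), three cores in the pan at px (315,140), and the fingers straddling the handle. Now descend and grip.

Emit:
move_arm:
  motion: [-0.03,0,0.5,0,0,0,-0.03,0,0.9,0,0,0,-0.03,0,1.0,0,0,0]

```text
time: 3.48
position: [0.4143, -0.3094, 0.0568]
ee_rot: [0.999, -0.049, -0.002, -0.002]
force: [0.3, -0.2, -0.4]
grip_width: 0.0851
finger_force: 0.0
```

Emit:
move_arm:
  motion: [0,0,0.07,0,0,0,0,0,0.07,0,0,0,0,0,0.07,0,0,0,0,0,0.07,0,0,0,0,0,0.07,0,0,0,0,0,0.07,0,0,0,0,0,0.07,0,0,0,0,0,0.07,0,0,0]
  grip: 5
  force: 60

```text
time: 4.47
position: [0.4168, -0.3136, 0.0535]
ee_rot: [0.999, -0.051, 0.001, 0.001]
force: [-0.2, 0.7, 6.1]
grip_width: 0.011
finger_force: 59.1
```

```bash
cat >> h.py <<'E'
C=np.array([.094,0,.0505])
def mouth(M,yaw,tilt):
    _,r=pose([0,0,0],yaw,tilt); return np.array(M)-r.apply(C),r
E
python3 - <<'E'
from h import *
D=np.array([.5605,-.001]);u=np.array([np.cos(np.radians(40)),np.sin(np.radians(40))])
M=D-.012*u
p,r=cur();print(r.apply(C)+p,M)
plan((p+[0,0,.1],r),mouth([*M,.10],40,0),mouth([*M,.05],40,14))
for t in(2,4,6,8,10,12,14,16,18,20,24,28,32,36):
    q=R.from_euler('y',-t,degrees=True); print(t,np.round((C-q.apply(C))/.1,3),round(-t/90,3))
E
```

```text
[ 0.51041498 -0.32319022  0.00311086] [ 0.55130747 -0.00871345]
-> [ 0.417 -0.314  0.153] rows>= 2
   [0.0, 0.0, -1.0, 0.0, 0.0, 0.0]
-> [ 0.479 -0.069  0.151] rows>= 2
   [0.12, -0.83, 0.01, 0.0, -0.0, -0.17]
   [0.34, -0.77, 0.01, 0.0, -0.0, -0.17]
   [0.53, -0.65, 0.01, 0.0, -0.0, -0.17]
-> [ 0.491 -0.059  0.122] rows>= 2
   [0.15, 0.0, 0.29, 0.0, -0.16, -0.0]
2 [ 0.018  0.    -0.032] -0.022
4 [ 0.038  0.    -0.064] -0.044
6 [ 0.058  0.    -0.095] -0.067
8 [ 0.079  0.    -0.126] -0.089
10 [ 0.102  0.    -0.156] -0.111
12 [ 0.126  0.    -0.184] -0.133
14 [ 0.15   0.    -0.212] -0.156
16 [ 0.176  0.    -0.24 ] -0.178
18 [ 0.202  0.    -0.266] -0.2
20 [ 0.229  0.    -0.291] -0.222
24 [ 0.287  0.    -0.339] -0.267
28 [ 0.347  0.    -0.382] -0.311
32 [ 0.41   0.    -0.421] -0.356
36 [ 0.476  0.    -0.456] -0.4
```

Emit:
move_arm:
  motion: [0,0,-0.1,0,0,0,0,0,-0.3,0,0,0,0,0,-0.55,0,0,0,0,0,-0.8,0,0,0,0,0,-0.95,0,0,0,0,0,-1.0,0,0,0]

```text
time: 5.22
position: [0.4162, -0.313, 0.1531]
ee_rot: [0.999, -0.051, 0.0, 0.0]
force: [0.1, -0.3, -2.0]
grip_width: 0.0114
finger_force: 58.4
```

Emit:
move_arm:
  motion: [0.01,-0.07,0,0,0,-0.01,0.03,-0.23,0,0,0,-0.05,0.06,-0.42,0,0,0,-0.08,0.09,-0.62,0,0,0,-0.12,0.12,-0.83,0.01,0,0,-0.17]

```text
time: 5.85
position: [0.4367, -0.2296, 0.1511]
ee_rot: [0.996, 0.085, -0.0, -0.0]
force: [-0.3, 0.3, -1.9]
grip_width: 0.0116
finger_force: 58.4
```

Emit:
move_arm:
  motion: [0.08,-0.19,0,0,0,-0.04,0.17,-0.39,0,0,0,-0.08,0.26,-0.58,0,0,0,-0.13,0.34,-0.77,0.01,0,0,-0.17]

```text
time: 6.35
position: [0.4574, -0.1479, 0.1502]
ee_rot: [0.976, 0.217, 0.0, -0.0]
force: [-0.6, -1.0, -1.6]
grip_width: 0.0115
finger_force: 58.5
```

Emit:
move_arm:
  motion: [0.13,-0.17,0,0,0,-0.05,0.28,-0.35,0,0,0,-0.09,0.4,-0.49,0,0,0,-0.13,0.5,-0.61,0.01,0,0,-0.16,0.53,-0.65,0.01,0,0,-0.17,0.53,-0.65,0.01,0,0,-0.17]

```text
time: 7.1
position: [0.4779, -0.0683, 0.1492]
ee_rot: [0.939, 0.343, -0.0, 0.0]
force: [0.2, 0.1, -1.9]
grip_width: 0.0112
finger_force: 58.5
```

```bash
python3 - <<'E'
from h import *
a=snap('scene');b=snap('side')
cv2.imwrite('pics/c2.png',np.hstack([cv2.resize(x['image'][v-60:v+40,u-60:u+60],(400,333)) for x,u,v in((a,325,235),(b,300,220))])[:,:,::-1])
p,r=cur();print(r.apply(C)+p,p,r.as_matrix()[:,0])
D=np.array([.5605,-.001]);u=np.array([np.cos(np.radians(40)),np.sin(np.radians(40))]);M=D-.012*u
plan(mouth([*M,.05],40,14))
E
```

```text
[ 0.54986362 -0.00848413  0.09873712] [ 0.47794987 -0.06899661  0.14926337] [ 7.65092907e-01  6.43919845e-01 -2.79341234e-04]
-> [ 0.491 -0.059  0.122] rows>= 2
   [0.16, 0.01, 0.28, 0.0, -0.16, 0.0]
```

View pics/c2.png

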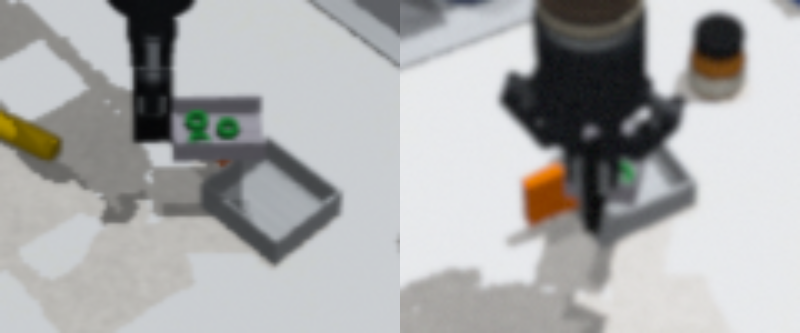

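The cores are still in the scoop (left crop px 195-230,125), and the mouth is over the dish. Now descend, then tilt slowly about the mouth edge.

Emit:
move_arm:
  motion: [0.03,0,0.06,0,-0.03,0,0.06,0,0.13,0,-0.06,0,0.1,0,0.2,0,-0.1,0,0.14,0,0.28,0,-0.14,0,0.17,0,0.32,0,-0.16,0,0.17,0,0.32,0,-0.16,0]

```text
time: 7.95
position: [0.4911, -0.0577, 0.1168]
ee_rot: [0.932, 0.34, -0.118, 0.043]
force: [-0.8, -0.1, -1.7]
grip_width: 0.0111
finger_force: 58.5
```

Emit:
move_arm:
  motion: [0.018,0,-0.032,0,-0.022,0,0.038,0,-0.064,0,-0.044,0,0.058,0,-0.095,0,-0.067,0,0.079,0,-0.126,0,-0.089,0,0.102,0,-0.156,0,-0.111,0,0.126,0,-0.184,0,-0.133,0,0.15,0,-0.212,0,-0.156,0,0.15,0,-0.212,0,-0.156,0,0.176,0,-0.24,0,-0.178,0,0.202,0,-0.266,0,-0.2,0,0.229,0,-0.291,0,-0.222,0,0.287,0,-0.339,0,-0.267,0,0.347,0,-0.382,0,-0.311,0,0.347,0,-0.382,0,-0.311,0,0.347,0,-0.382,0,-0.311,0]

```text
time: 9.82
position: [0.5238, -0.03, 0.1454]
ee_rot: [0.876, 0.32, -0.34, 0.124]
force: [0.5, 0.6, -1.6]
grip_width: 0.0117
finger_force: 58.6
```

```bash
python3 - <<'E'
from h import *
a=snap('scene');b=snap('side')
cv2.imwrite('pics/c3.png',np.hstack([cv2.resize(x['image'][v-60:v+40,u-60:u+60],(400,333)) for x,u,v in((a,335,235),(b,300,215))])[:,:,::-1])
p,r=cur();print(r.apply(C)+p,p,np.round(r.as_matrix(),2))
p2,_=mouth([*(r.apply(C)+p)[:2],.12],40,0)
plan(pose(p+[0,0,.05],40,42.5),pose(p2+[-.03,-.03,0],40,0),pose([.4168,-.3136,.153],-5.9),pose([.4168,-.3136,.0545],-5.9))
E
```

```text
[ 0.55077832 -0.00748057  0.04520216] [ 0.5236879  -0.03026631  0.1458658 ] [[ 0.57  0.64 -0.52]
 [ 0.48 -0.77 -0.43]
 [-0.67  0.   -0.74]]
-> [ 0.524 -0.03   0.196] rows>= 1
   [-0.34, 0.0, -0.37, 0.0, -0.0, 0.0]
-> [ 0.449 -0.098  0.17 ] rows>= 4
   [-0.57, 0.04, 0.87, -0.0, 0.47, 0.0]
-> [ 0.417 -0.314  0.153] rows>= 3
   [-0.82, 0.72, 0.09, 0.0, -0.0, 0.25]
   [-0.47, 0.98, 0.09, 0.0, -0.0, 0.25]
-> [ 0.417 -0.314  0.054] rows>= 2
   [0.0, -0.0, 0.98, 0.0, 0.0, 0.0]
```

View pics/c3.png

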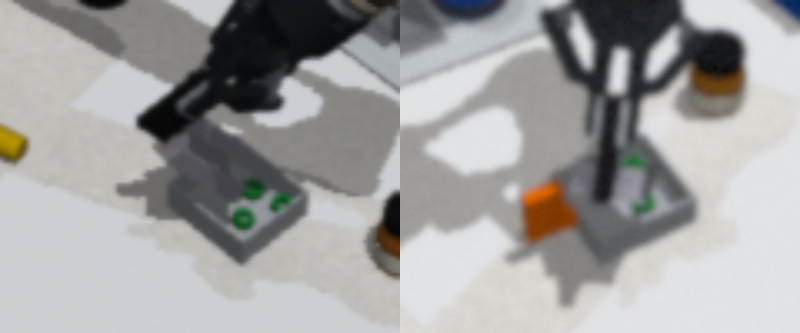

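All three cores are in the dish (left crop px (243,218), (253,188), (280,203)). Lift and return the scoop.

Emit:
move_arm:
  motion: [-0.17,0,-0.19,0,0,0,-0.34,0,-0.37,0,0,0]

```text
time: 10.18
position: [0.5241, -0.0304, 0.1984]
ee_rot: [0.876, 0.319, -0.339, 0.124]
force: [0.9, -0.2, -1.0]
grip_width: 0.0115
finger_force: 58.5
```

Emit:
move_arm:
  motion: [-0.14,0.01,0.2,0,0.11,0,-0.28,0.02,0.42,0,0.22,0,-0.42,0.03,0.65,0,0.33,0,-0.57,0.04,0.87,0,0.44,0,-0.57,0.04,0.87,0,0.47,0]

```text
time: 10.8
position: [0.4461, -0.0997, 0.1718]
ee_rot: [0.94, 0.341, -0.0, 0.0]
force: [0.9, -0.4, -1.5]
grip_width: 0.0115
finger_force: 58.6
```

Emit:
move_arm:
  motion: [-0.27,0.24,0.03,0,0,0.08,-0.55,0.48,0.06,0,0,0.17,-0.82,0.72,0.09,0,0,0.25]

```text
time: 11.18
position: [0.433, -0.2076, 0.1638]
ee_rot: [0.988, 0.151, 0.0, 0.002]
force: [0.3, -0.4, -0.9]
grip_width: 0.0117
finger_force: 58.6
```

Emit:
move_arm:
  motion: [-0.16,0.33,0.03,0,0,0.08,-0.31,0.65,0.06,0,0,0.17,-0.47,0.98,0.09,0,0,0.25,-0.47,0.98,0.09,0,0,0.25]

```text
time: 11.68
position: [0.4179, -0.3165, 0.1548]
ee_rot: [0.999, -0.044, 0.0, 0.002]
force: [-0.5, 0.1, -0.4]
grip_width: 0.0111
finger_force: 58.9
```

```bash
python3 - <<'E'
from h import *
plan(pose([.4168,-.3136,.0545],-5.9));print(cur()[0])
E
```

```text
-> [ 0.417 -0.314  0.054] rows>= 1
   [-0.01, -0.02, 0.5, 0.0, -0.0, 0.0]
   [-0.01, -0.02, 0.5, 0.0, -0.0, 0.0]
[ 0.41788827 -0.31652772  0.15483095]
```

Emit:
move_arm:
  motion: [0,-0.02,0.4,0,0,0,-0.01,-0.03,0.75,0,0,0,-0.01,-0.03,0.92,0,0,0,-0.01,-0.03,0.99,0,0,0,-0.01,-0.03,1.0,0,0,0,-0.01,-0.03,1.0,0,0,0]

```text
time: 12.42
position: [0.418, -0.3113, 0.0535]
ee_rot: [0.999, -0.043, 0.0, 0.001]
force: [0.5, 0.7, -0.4]
grip_width: 0.0113
finger_force: 58.9
```

Emit:
move_arm:
  motion: [0,0,0.01,0,0,0,0,0,0.015,0,0,0]

```text
time: 12.68
position: [0.418, -0.3114, 0.0534]
ee_rot: [0.999, -0.043, 0.0, 0.001]
force: [-3.6, 2.6, 14.0]
grip_width: 0.0113
finger_force: 61.0
```

Emit:
move_arm:
  motion: [0,0,-0.01,0,0,0,0,0,-0.01,0,0,0,0,0,-0.01,0,0,0,0,0,-0.01,0,0,0,0,0,-0.01,0,0,0]
  grip: 60

```text
time: 13.3
position: [0.4169, -0.3105, 0.0516]
ee_rot: [0.999, -0.043, -0.001, 0.0]
force: [0.4, -0.1, 0.2]
grip_width: 0.0603
finger_force: 0.0
```

Emit:
move_arm:
  motion: [0,0,-0.2,0,0,0,0,0,-0.6,0,0,0,0,0,-1.0,0,0,0,0,0,-1.0,0,0,0]

```text
time: 13.8
position: [0.4196, -0.3126, 0.1556]
ee_rot: [0.999, -0.043, 0.003, 0.003]
force: [-0.1, -0.3, -0.4]
grip_width: 0.0603
finger_force: 0.0
```

```bash
python3 - <<'E'
from h import *
W=snap('wrist');a=snap('scene');b=snap('side')
I=W['image'];
cv2.imwrite('pics/c4.png',np.hstack([cv2.resize(I,(400,250)),cv2.resize(b['image'][120:370,180:580],(400,250))])[:,:,::-1])
for n,s in(('wr',W),('scene',a),('side',b)):
    P=cloud(s).reshape(-1,3);I=s['image'].reshape(-1,3).astype(int);sat=I.max(1)-I.min(1)
    box=lambda a,b,c,d,z0,z1:(P[:,0]>a)&(P[:,0]<b)&(P[:,1]>c)&(P[:,1]<d)&(P[:,2]>z0)&(P[:,2]<z1)
    for t,k in(('scoop htop',box(.36,.46,-.36,-.27,.076,.092)),('rim',box(.38,.56,-.4,-.24,.02,.035)&(sat<60)&(I.max(1)>60)),('dish htop',box(.44,.51,-.03,.04,.064,.09)),
      ('dish rim',box(.51,.64,-.06,.07,.026,.045)&(sat<60)),('plate',box(.35,.72,.15,.42,.003,.01)&(sat<40)&(I.max(1)<215)),('captop',box(.56,.7,.2,.35,.19,.21)&(I[:,0]>I[:,1]+60)),('spout',box(.45,.7,.2,.45,.145,.187)&(I[:,0]>I[:,1]+60)),
      ('cores',box(.5,.62,-.06,.06,.003,.03)&(I[:,1]>I[:,0]+30))):
        if k.sum()>10: print(n,t,k.sum(),*rect(P[k]),np.round(np.median(P[k],0)*1000,1))
plan(pose([.455,-.15,.2],-7),pose([.4865,.0097,.13],-8.5))
E
```

```text
wr scoop htop 827 [ 418.8 -311.7] [11.9 33. ] 85.2 [ 419.9 -311.9   82.4]
wr rim 951 [ 472.5 -316.5] [54.1 77.8] 85.3 [ 460.7 -313.6   24.6]
scene scoop htop 61 [ 421.2 -310.5] [12.8 32. ] 83.9 [ 422.6 -311.6   83.5]
scene rim 135 [ 474.9 -315.5] [55.3 77.7] 86.1 [ 451.8 -319.    25.8]
scene dish htop 57 [489.1   9.4] [15.6 38.1] 77.4 [489.3   7.4  72. ]
scene dish rim 229 [560.5   1. ] [91.2 96.5] 82.7 [564.2  -0.9  32.1]
scene plate 2936 [535.  285.1] [370.  269.6] 0.0 [527.2 263.7   5.8]
scene captop 121 [603.9 290.6] [40.2 57.9] 47.7 [608.1 284.3 197.3]
scene spout 42 [573.5 286.1] [ 19.7 104.3] 71.2 [599.2 279.  184.3]
scene cores 95 [580.5  12.9] [46.  59.4] 23.7 [572.7  17.4  12.4]
side scoop htop 88 [ 418.6 -311.4] [13.2 34.4] 87.1 [ 418.6 -312.4   82.5]
side rim 77 [ 466.1 -340.8] [21.3 76. ] 68.7 [ 452.2 -340.2   25. ]
side dish htop 66 [485.2   8.9] [15.7 33.1] 69.7 [484.6   8.7  70. ]
side dish rim 119 [558.4  -1.1] [85.7 93.1] 80.9 [537.3 -33.8  31.3]
side plate 343 [559.7 290.5] [239.9 303.6] 87.0 [465.  288.2   6.7]
side captop 100 [605.2 286.4] [36.2 37. ] 26.0 [604.  283.5 195.5]
side cores 74 [566.5   6.1] [23.8 52.7] 12.1 [566.   13.8  11. ]
-> [ 0.455 -0.15   0.2  ] rows>= 2
   [0.12, -0.81, -0.25, 0.0, 0.0, 0.01]
   [0.11, -0.82, -0.25, 0.0, 0.0, 0.01]
-> [0.486 0.01  0.13 ] rows>= 2
   [0.06, -0.81, 0.35, 0.0, -0.0, 0.01]
   [0.05, -0.81, 0.35, 0.0, -0.0, 0.01]
```

View pics/c4.png

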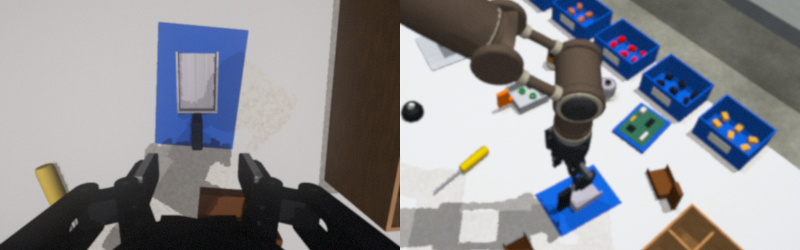

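The scoop is empty and back on the mat (px (197,90)), and the cores are in the dish. Next is the dish handle.

Emit:
move_arm:
  motion: [0.06,-0.4,-0.12,0,0,0,0.12,-0.81,-0.25,0,0,0.01]

```text
time: 14.2
position: [0.4347, -0.2293, 0.1747]
ee_rot: [0.999, -0.052, -0.003, -0.001]
force: [0.6, -0.9, 0.4]
grip_width: 0.0601
finger_force: 0.0
```

Emit:
move_arm:
  motion: [0.05,-0.41,-0.12,0,0,0,0.11,-0.82,-0.25,0,0,0.01]

```text
time: 14.45
position: [0.454, -0.1485, 0.1999]
ee_rot: [0.998, -0.059, -0.003, -0.0]
force: [0.9, -0.4, -0.7]
grip_width: 0.0603
finger_force: 0.0
```

Emit:
move_arm:
  motion: [0.03,-0.4,0.17,0,0,0,0.06,-0.81,0.3,0,0,0.01]

```text
time: 14.7
position: [0.4695, -0.069, 0.1695]
ee_rot: [0.998, -0.067, -0.002, 0.0]
force: [0.4, 0.3, 0.2]
grip_width: 0.0602
finger_force: 0.0
```

Emit:
move_arm:
  motion: [0.03,-0.4,0.15,0,0,0,0.05,-0.81,0.3,0,0,0.01,0.05,-0.81,0.3,0,0,0.01,0.05,-0.81,0.3,0,0,0.01]

```text
time: 15.2
position: [0.4853, 0.0088, 0.1402]
ee_rot: [0.997, -0.074, -0.002, 0.001]
force: [-0.4, 0.3, -0.6]
grip_width: 0.0601
finger_force: 0.0
```

```bash
python3 - <<'E'
from h import *
s=snap('wrist')
P=cloud(s).reshape(-1,3);I=s['image'].reshape(-1,3).astype(int);sat=I.max(1)-I.min(1)
box=lambda a,b,c,d,z0,z1:(P[:,0]>a)&(P[:,0]<b)&(P[:,1]>c)&(P[:,1]<d)&(P[:,2]>z0)&(P[:,2]<z1)
for t,k in(('dish htop',box(.44,.52,-.03,.05,.064,.09)&(sat>80)),('dish rim',box(.505,.64,-.06,.07,.026,.045)&(sat<60)),('cores',box(.5,.62,-.06,.06,.003,.03)&(I[:,1]>I[:,0]+30))):
    if k.sum()>10: print(t,k.sum(),*rect(P[k]),np.round(np.median(P[k],0)*1000,1))
print(cur()[0]);plan(pose([.4865,.0093,.041],-8.5))
E
```

```text
dish htop 644 [486.5  10.1] [ 9.6 30.9] 81.4 [487.3   9.9  70.5]
dish rim 2574 [ 5.549e+02 -4.000e-01] [84.3 98.9] 81.8 [566.9  -1.   31.3]
cores 914 [569.5  13.1] [56.3 44.3] 62.7 [574.9  18.4  11.4]
[0.48579239 0.00842511 0.1408179 ]
-> [0.486 0.009 0.041] rows>= 2
   [0.01, -0.01, 1.0, 0.0, 0.0, -0.0]
```

Emit:
move_arm:
  motion: [0.01,-0.01,0.4,0,0,0,0.01,-0.01,0.8,0,0,0,0.01,-0.01,0.99,0,0,0,0.01,-0.01,0.99,0,0,0]

```text
time: 15.75
position: [0.4858, 0.0087, 0.0411]
ee_rot: [0.997, -0.075, -0.002, 0.001]
force: [0.5, 0.0, -0.2]
grip_width: 0.0599
finger_force: 0.0
```

Emit:
move_arm:
  motion: [0,0,0,0,0,0,0,0,0,0,0,0,0,0,0,0,0,0,0,0,0,0,0,0,0,0,0,0,0,0,0,0,0,0,0,0,0,0,0,0,0,0]
  grip: 5
  force: 90

```text
time: 16.62
position: [0.4884, 0.0096, 0.0438]
ee_rot: [0.997, -0.074, 0.0, 0.001]
force: [-1.6, -1.8, 7.2]
grip_width: 0.0112
finger_force: 88.0
```

Emit:
move_arm:
  motion: [0,0,-0.1,0,0,0,0,0,-0.3,0,0,0,0,0,-0.5,0,0,0,0,0,-0.6,0,0,0,0,0,-0.6,0,0,0]

```text
time: 17.25
position: [0.4878, 0.0099, 0.1031]
ee_rot: [0.997, -0.074, 0.0, 0.001]
force: [-1.4, 0.1, -2.0]
grip_width: 0.0111
finger_force: 87.6
```

```bash
python3 - <<'E'
from h import *
p,r=cur();print(p,np.round(r.as_euler('ZYX',degrees=True),1))
a=snap('scene','sc5.png');b=snap('side','si5.png')
for n,s in(('scene',a),('side',b)):
    P=cloud(s).reshape(-1,3);I=s['image'].reshape(-1,3).astype(int);sat=I.max(1)-I.min(1)
    box=lambda a,b,c,d,z0,z1:(P[:,0]>a)&(P[:,0]<b)&(P[:,1]>c)&(P[:,1]<d)&(P[:,2]>z0)&(P[:,2]<z1)
    k=box(.38,.72,.15,.42,.003,.011)&(sat<40)
    M=k.reshape(400,640)
    # plate corners in image: grey vs table, largest comp of non-white
    k2=box(.55,.68,.2,.36,.19,.21)&(I[:,0]>I[:,1]+60); q=P[k2]
    print(n,'cap',np.median(q,0).round(4),np.percentile(q,[3,97],axis=0).round(3).tolist())
    for z0,z1 in((.06,.09),(.13,.15)):
        q=P[box(.54,.68,.2,.36,z0,z1)]; 
        A=np.c_[2*q[:,:2],np.ones(len(q))];c=np.linalg.lstsq(A,(q[:,:2]**2).sum(1),rcond=None)[0];print('  cyl',c[:2].round(4),np.sqrt(c[2]+c[0]**2+c[1]**2).round(4),len(q))
    v,u=np.nonzero(M);print('  gray stats',np.percentile(I[k].max(1),[5,25,50,75,95]))
cv2.imwrite('pics/c5.png',np.hstack([cv2.resize(a['image'][120:240,320:460],(400,343)),cv2.resize(b['image'][80:210,170:310],(400,343))])[:,:,::-1])
E
```

```text
[0.48782426 0.0098754  0.10309074] [ -8.5  -0.  179.9]
scene cap [0.6086 0.2844 0.1967] [[0.59, 0.268, 0.191], [0.626, 0.306, 0.201]]
  cyl [0.6082 0.2857] 0.0339 160
  cyl [0.609  0.2837] 0.0245 211
  gray stats [ 98. 169. 179. 208. 209.]
  return _methods._mean(a, axis=axis, dtype=dtype,
  ret = um.true_divide(
Traceback (most recent call last):
IndexError: index -1 is out of bounds for axis 0 with size 0
```

```bash
python3 - <<'E'
from h import *
for n in('scene','side'):
    s=robot.snapshot(n);I=cv2.imread(f'pics/{n}0.png')[:,:,::-1].astype(int);sat=I.max(-1)-I.min(-1);mx=I.max(-1)
    f=200/np.tan(np.radians(s['vfov'])/2);v,u=np.mgrid[0:400,0:640]
    d=np.stack([(u-s['cx'])/f,-(v-s['cy'])/f,-np.ones(u.shape)],-1)@att(s).T;o=np.array(s['origin'])
    ray=lambda z:o+d*((z-o[2])/d[...,2])[...,None]
    G=ray(.006)
    reg=(G[...,0]>.36)&(G[...,0]<.74)&(G[...,1]>.13)&(G[...,1]<.46)
    print(n,np.percentile(mx[reg&(sat<40)],[5,25,50,75,95]))
    red=reg_red=(I[...,0]>I[...,1]+70)&(I[...,0]>I[...,2]+70)
    for name,lo,hi in(('plate',100,195 if n=='scene' else 205),('patch',60,150)):
        m=(reg&(sat<40)&(mx>lo)&(mx<hi)).astype(np.uint8)
        if name=='patch': m=cv2.morphologyEx(m,cv2.MORPH_OPEN,np.ones((3,3)))
        nl,L,st,ce=cv2.connectedComponentsWithStats(m);i=1+np.argmax(st[1:,4])
        print(n,name,st[i,4],*rect(G[L==i]),'at',ce[i].round())
    # cap top ring & nozzle tip
    w=(220,280,90,130) if n=='side' else (385,430,130,160)
    q=np.argwhere(red[w[2]:w[3],w[0]:w[1]])+[w[2],w[0]]
    t=q[q[:,1]<q[:,1].min()+5];print(n,'tip px',t.tolist())
    tip=q[q[:,1]==t[:,1].min()].mean(0)
    tb=t[np.argmax(t[:,0])]; print('lowest',tb,'ray at .161',ray(.161)[tb[0],tb[1]].round(4))
p,r=cur();print(p)
b=cv2.imread('pics/side0.png')[80:200,180:300];a=cv2.imread('pics/scene0.png')[125:215,345:445]
cv2.imwrite('pics/c5.png',np.hstack([cv2.resize(a,(400,360)),cv2.resize(b,(400,360))]))
E
```

```text
scene [ 89. 163. 195. 197. 198.]
scene plate 2701 [546.9 309.3] [378.5 302.1] 2.8 at [396. 187.]
scene patch 828 [545.4 312.2] [177.6 117.2] 7.3 at [396. 177.]
scene tip px [[134, 397], [134, 398], [135, 396], [135, 397], [135, 398], [135, 399], [135, 400], [136, 397], [136, 398], [136, 399], [136, 400], [137, 399], [137, 400]]
lowest [137 399] ray at .161 [0.524  0.3239 0.161 ]
side [109. 184. 218. 220. 221.]
side plate 2851 [567.4 349.4] [277.2 291.2] 79.2 at [240. 160.]
side patch 1141 [570.4 318.1] [129.2 213.9] 89.2 at [244. 156.]
side tip px [[115, 230], [115, 231], [116, 229], [116, 230], [116, 231], [117, 228], [117, 229], [117, 230], [118, 228], [118, 229], [119, 228], [120, 227], [120, 228], [121, 227]]
lowest [121 227] ray at .161 [0.5221 0.312  0.161 ]
[0.48643771 0.00990096 0.1014966 ]
```

View pics/c5.png

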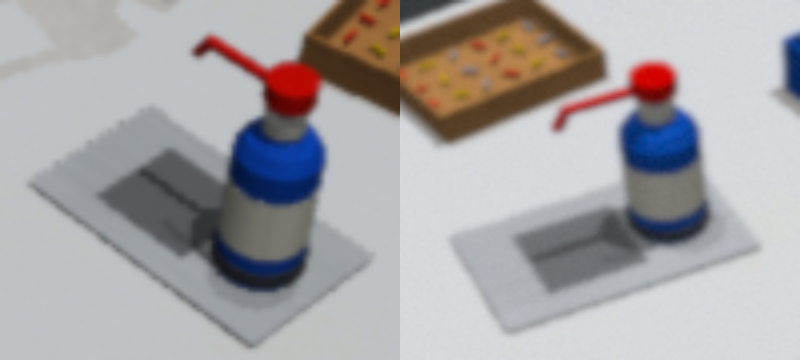

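The plate, patch and spout are clear in both crops. I'll ray their corners onto z = 6 mm.

```bash
python3 - <<'E'
from h import *
pts={'scene':dict(plate=[(353,170.75),(382.5,151.75),(438,190),(408,211.25)],patch=[(370,173),(388,162.5),(391.75,188.75)]),
'side':dict(plate=[(195.6,160),(267,140),(288,162.3),(212.4,190.7)],patch=[(214.5,157.7),(224.1,177.7),(242.4,149.3),(253.5,168.3)])}
for n in pts:
    s=robot.snapshot(n);f=200/np.tan(np.radians(s['vfov'])/2);o=np.array(s['origin'])
    for k,v in pts[n].items():
        v=np.array(v);d=np.c_[(v[:,0]-s['cx'])/f,-(v[:,1]-s['cy'])/f,-np.ones(len(v))]@att(s).T
        q=(o+d*((.006-o[2])/d[:,2])[:,None])[:,:2]*1000
        print(n,k,q.round(0).tolist())
        for i,j in((0,1),(1,2),(2,3),(0,3)):
            if j<len(q): e=q[j]-q[i];print('   ',i,j,np.hypot(*e).round(),np.degrees(np.arctan2(e[1],e[0])).round(1))
E
```

```text
scene plate [[412.0, 250.0], [436.0, 395.0], [681.0, 347.0], [653.0, 205.0]]
    0 1 147.0 80.4
    1 2 249.0 -11.0
    2 3 145.0 -101.3
    0 3 245.0 -10.6
scene patch [[463.0, 276.0], [482.0, 359.0], [560.0, 258.0]]
    0 1 85.0 77.0
    1 2 127.0 -52.2
side plate [[431.0, 385.0], [656.0, 322.0], [647.0, 200.0], [405.0, 244.0]]
    0 1 233.0 -15.6
    1 2 123.0 -94.0
    2 3 246.0 169.6
    0 3 144.0 -100.5
side patch [[482.0, 357.0], [460.0, 267.0], [570.0, 335.0], [550.0, 244.0]]
    0 1 93.0 -103.9
    1 2 130.0 31.7
    2 3 93.0 -102.5
    0 3 132.0 -58.9
```

```bash
python3 - <<'E'
from h import *
p,r=cur();plan(pose([.39,.27,.105],-11))
E
```

```text
-> [0.39  0.27  0.105] rows>= 2
   [-0.45, -0.81, -0.01, 0.0, 0.0, 0.01]
   [-0.46, -0.8, -0.01, 0.0, 0.0, 0.01]
   [-0.47, -0.8, -0.01, 0.0, 0.0, 0.01]
```

Emit:
move_arm:
  motion: [-0.06,-0.12,0,0,0,0,-0.2,-0.35,0,0,0,0,-0.32,-0.58,-0.01,0,0,0,-0.45,-0.81,-0.01,0,0,0.01]

```text
time: 18.05
position: [0.4541, 0.098, 0.1032]
ee_rot: [0.997, -0.082, -0.001, 0.0]
force: [0.0, 0.2, -1.7]
grip_width: 0.0106
finger_force: 87.9
```

Emit:
move_arm:
  motion: [-0.15,-0.27,0,0,0,0,-0.3,-0.54,0,0,0,0,-0.46,-0.8,-0.01,0,0,0.01]

```text
time: 18.42
position: [0.4215, 0.1845, 0.1041]
ee_rot: [0.996, -0.09, -0.001, 0.0]
force: [0.8, -0.4, -1.2]
grip_width: 0.0109
finger_force: 87.9
```

Emit:
move_arm:
  motion: [-0.15,-0.26,0,0,0,0,-0.3,-0.52,0,0,0,0,-0.42,-0.72,-0.01,0,0,0.01,-0.47,-0.8,-0.01,0,0,0.01,-0.47,-0.8,-0.01,0,0,0.01,-0.47,-0.8,-0.01,0,0,0.01]

```text
time: 19.18
position: [0.3906, 0.2696, 0.1051]
ee_rot: [0.995, -0.098, -0.001, 0.001]
force: [-0.8, 0.0, -1.1]
grip_width: 0.0111
finger_force: 87.7
```

```bash
python3 - <<'E'
from h import *
s=snap('wrist','w6.png');P=cloud(s).reshape(-1,3);I=s['image'].reshape(-1,3).astype(int);sat=I.max(1)-I.min(1)
print(cur()[0])
red=(I[:,0]>I[:,1]+70)&(I[:,0]>I[:,2]+70)&(P[:,1]>.15)&(P[:,1]<.42)&(P[:,0]<.72)
for z0,z1 in((.14,.165),(.165,.178),(.178,.19),(.19,.21)):
    k=red&(P[:,2]>z0)&(P[:,2]<z1)
    if k.sum()>5: print(z0,k.sum(),np.median(P[k],0).round(4),P[k].min(0).round(3),P[k].max(0).round(3),*rect(P[k]))
k=(P[:,2]>.003)&(P[:,2]<.01)&(P[:,0]>.36)&(P[:,0]<.72)&(P[:,1]>.15)&(P[:,1]<.45)&(sat<40)
print(k.sum(),np.percentile(I[k].max(1),[5,25,50,75,95]))
k&=I.max(1)<200;print('plate',*rect(P[k]))
E
```

```text
[0.39067776 0.26946775 0.10511901]
17221 [114. 119. 169. 174. 179.]
plate [485.6 351.4] [ 66.6 124.1] 79.6
```

View pics/w6.png

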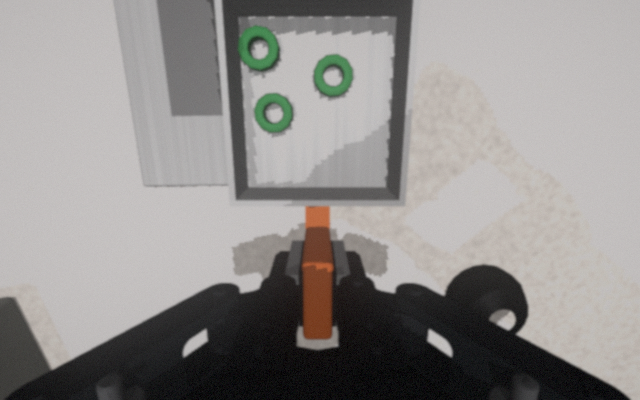

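The wrist view shows three cores in the dish, the plate's near-left corner at px (143,186) and the patch's near-left corner at px (170,115).

```bash
python3 - <<'E'
from h import *
s=snap('wrist');f=200/np.tan(np.radians(s['vfov'])/2);o=np.array(s['origin']);A=att(s)
v,u=np.mgrid[0:400,0:640]
d=np.stack([(u-s['cx'])/f,-(v-s['cy'])/f,-np.ones(u.shape)],-1)@A.T
G=(o+d*((.006-o[2])/d[...,2])[...,None])[...,:2]*1000
mx=s['image'].max(-1).astype(int);I=s['image'].astype(int)
print(mx[60,100:230:6],mx[150,100:230:6],mx[60:200:8,195])
def fit(pts):
    pts=np.array(pts);vx,vy,x,y=cv2.fitLine(pts.astype(np.float32),cv2.DIST_HUBER,0,.01,.01).ravel()
    return np.array([x,y]),np.degrees(np.arctan2(vy,vx))
Gx=cv2.blur(mx.astype(np.float32),(3,3))
def hedge(rows,a,b): # strongest drop left->right
    return [G[r,a+int(np.argmin(np.diff(Gx[r,a:b])))] for r in rows]
def vedge(cols,a,b):
    return [G[a+int(np.argmax(np.diff(Gx[a:b,c]))),c] for c in cols]
L=fit(hedge(range(5,108),148,185));N=fit(vedge(range(174,214),95,130));PL=fit(hedge(range(5,175),100,150));PN=fit(vedge(range(150,222),170,200))
for n,x in zip(('patchL','patchN','plateL','plateN'),(L,N,PL,PN)):print(n,x[0].round(1),x[1].round(1))
def inter(a,b):
    t=lambda q:np.array([np.cos(np.radians(q)),np.sin(np.radians(q))])
    k=np.linalg.solve(np.c_[t(a[1]),-t(b[1])],b[0]-a[0]);return a[0]+k[0]*t(a[1])
c1=inter(L,N);c2=inter(PL,PN);print('corners',c1,c2)
for yaw in(-10.5,-11,-12,-13):
    e=np.array([np.cos(np.radians(yaw)),np.sin(np.radians(yaw))]);w=np.array([-e[1],e[0]])
    print(yaw,'patch->nozzle',(c1+49*e-46*w).round(1),'plate->',(c2+100*e-75*w).round(1),'axis',(c2+190*e-75*w).round(1))
k=(I[...,1]>I[...,0]+30);print(cur()[0])
E
```

```text
[192 193 192 193 165 168 166 173 172 174 173 116 117 118 117 119 119 120
 118 111 182 112] [197 195 196 197 194 195 192 176 174 179 176 174 177 174 177 178 175 176
 174 176 177 180] [118 120 120 120 120 123 119 155 174 175 175 175 175 178 176 176 194 195]
patchL [513.6 351. ] -10.4
patchN [473.3 342.4] 78.8
plateL [497.3 382.7] -10.6
plateN [426.6 370.6] 79.0
corners [476.3505  357.84946] [431.29697 395.0223 ]
-10.5 patch->nozzle [516.1 303.7] plate-> [516.  303.1] axis [604.4 286.7]
-11 patch->nozzle [515.7 303.3] plate-> [515.1 302.3] axis [603.5 285.1]
-12 patch->nozzle [514.7 302.7] plate-> [513.5 300.9] axis [601.6 282.2]
-13 patch->nozzle [513.7 302. ] plate-> [511.9 299.4] axis [599.6 279.2]
[0.39076955 0.26946717 0.10516692]
```

```bash
python3 - <<'E'
from h import *
plan(pose([.4453,.3165,.08],-10.7),pose([.4453,.3165,.053],-10.7))
E
```

```text
-> [0.445 0.316 0.08 ] rows>= 2
   [0.44, -0.57, 0.25, 0.0, 0.0, -0.01]
-> [0.445 0.316 0.053] rows>= 1
   [0.0, -0.0, 0.27, 0.0, 0.0, 0.0]
```

Emit:
move_arm:
  motion: [0.06,-0.08,0,0,0,0,0.16,-0.22,0.05,0,0,0,0.28,-0.38,0.12,0,0,-0.01,0.4,-0.52,0.22,0,0,-0.01,0.44,-0.57,0.25,0,0,-0.01,0.44,-0.57,0.25,0,0,-0.01]

```text
time: 20.02
position: [0.4449, 0.3174, 0.0798]
ee_rot: [0.996, -0.09, -0.001, 0.001]
force: [0.3, 0.4, -3.0]
grip_width: 0.0106
finger_force: 87.8
```

```bash
python3 - <<'E'
from h import *
p,r=cur();print(p,r.as_euler('ZYX',degrees=True).round(1))
a=snap('scene')
P=cloud(a).reshape(-1,3);I=a['image'].reshape(-1,3).astype(int);sat=I.max(1)-I.min(1)
box=lambda a,b,c,d,z0,z1:(P[:,0]>a)&(P[:,0]<b)&(P[:,1]>c)&(P[:,1]<d)&(P[:,2]>z0)&(P[:,2]<z1)
k=box(.46,.57,.24,.37,.055,.085)&(sat<50);print(*rect(P[k]),k.sum(),np.percentile(P[k][:,2],[5,50,95]))
plan(pose([.4453,.3165,.053],-10.7))
E
```

```text
[0.44489476 0.31738234 0.07983064] [-1.030e+01  1.000e-01  1.799e+02]
[511.4 306.2] [ 91.7 107.6] 80.5 270 [0.05627564 0.06452287 0.07303708]
-> [0.445 0.316 0.053] rows>= 1
   [0.01, 0.0, 0.27, 0.0, 0.0, 0.0]
```

Emit:
move_arm:
  motion: [0,0,0.1,0,0,0,0.01,0.01,0.2,0,0,0,0.01,0.01,0.27,0,0,0,0.01,0.01,0.27,0,0,0]

```text
time: 20.58
position: [0.4447, 0.3157, 0.0521]
ee_rot: [0.996, -0.09, -0.001, 0.001]
force: [0.6, 0.8, -2.7]
grip_width: 0.0111
finger_force: 87.9
```

Emit:
move_arm:
  motion: [0,0,0.01,0,0,0,0,0,0.02,0,0,0]

```text
time: 20.82
position: [0.4459, 0.3165, 0.0515]
ee_rot: [0.996, -0.09, -0.0, 0.0]
force: [0.2, -0.2, -2.1]
grip_width: 0.0109
finger_force: 87.8
```

Emit:
move_arm:
  motion: [0,0,0.01,0,0,0,0,0,0.015,0,0,0]

```text
time: 21.08
position: [0.4457, 0.3165, 0.0499]
ee_rot: [0.996, -0.09, -0.0, 0.0]
force: [-0.9, -0.1, 1.3]
grip_width: 0.0107
finger_force: 88.3
```

Emit:
move_arm:
  motion: [0,0,0.005,0,0,0,0,0,0.01,0,0,0]

```text
time: 21.32
position: [0.4456, 0.3165, 0.0498]
ee_rot: [0.996, -0.09, -0.001, 0.001]
force: [-4.8, -2.4, 10.3]
grip_width: 0.0106
finger_force: 89.6
```

Emit:
move_arm:
  motion: [0,0,-0.015,0,0,0,0,0,-0.015,0,0,0,0,0,-0.015,0,0,0,0,0,-0.015,0,0,0,0,0,-0.015,0,0,0]
  grip: 50

```text
time: 21.95
position: [0.4455, 0.3162, 0.05]
ee_rot: [0.996, -0.09, -0.001, 0.001]
force: [0.3, -0.1, -0.7]
grip_width: 0.0502
finger_force: 0.0
```

Emit:
move_arm:
  motion: [0,0,-0.3,0,0,0,-0.2,0,-0.6,0,0,0,-0.6,0,-0.9,0,0,0,-0.9,0,-1.0,0,0,0,-0.9,0,-1.0,0,0,0]

```text
time: 22.58
position: [0.356, 0.3329, 0.1511]
ee_rot: [0.996, -0.089, -0.0, 0.0]
force: [0.2, -0.1, -0.6]
grip_width: 0.0503
finger_force: 0.0
```

```bash
python3 - <<'E'
from h import *
w=snap('wrist');a=snap('scene');b=snap('side')
cv2.imwrite('pics/c7.png',np.hstack([cv2.resize(w['image'],(400,250)),cv2.resize(a['image'][120:220,330:490],(400,250))])[:,:,::-1])
for n,s in(('wr',w),('sc',a),('si',b)):
    P=cloud(s).reshape(-1,3);I=s['image'].reshape(-1,3).astype(int);sat=I.max(1)-I.min(1)
    box=lambda a,b,c,d,z0,z1:(P[:,0]>a)&(P[:,0]<b)&(P[:,1]>c)&(P[:,1]<d)&(P[:,2]>z0)&(P[:,2]<z1)
    red=(I[:,0]>I[:,1]+70)&(I[:,0]>I[:,2]+70)
    for t,k in(('rim',box(.455,.575,.24,.37,.031,.046)&(sat<50)),('noz',box(.48,.56,.27,.35,.14,.172)&red),('spout',box(.48,.58,.27,.35,.172,.19)&red),('cap',box(.575,.64,.25,.32,.185,.21)&red),('htop',box(.4,.48,.29,.35,.07,.09)&(sat>80))):
        if k.sum()>5: print(n,t,k.sum(),*rect(P[k]),np.median(P[k],0).round(4))
print(cur()[0])
E
```

```text
wr rim 1241 [483.7 309.3] [84.3 28.7] 79.6 [0.4739 0.3112 0.0371]
wr htop 953 [442.9 317.1] [10.4 33.4] 80.3 [0.4436 0.3169 0.0763]
sc rim 175 [512.2 305.6] [ 89.8 111.1] 77.5 [0.5054 0.2851 0.038 ]
sc spout 36 [552.3 297.3] [11.3 56.4] 77.7 [0.5527 0.2963 0.1869]
sc cap 135 [605.7 284.5] [42.2 44.8] 34.8 [0.6092 0.2829 0.1973]
sc htop 36 [447. 315.] [16.7 30.7] 61.3 [0.4474 0.3138 0.0776]
si rim 225 [523.9 301.3] [ 93.3 111.6] 80.9 [0.5203 0.2889 0.0368]
si spout 55 [546.4 296. ] [ 9.  62.5] 81.3 [0.5481 0.2955 0.185 ]
si cap 132 [601.9 284.9] [43.3 39.6] 33.7 [0.6    0.2816 0.1948]
si htop 45 [442.5 314.9] [11.3 29.6] 80.1 [0.4427 0.3133 0.076 ]
[0.35771856 0.33244171 0.15004105]
```

View pics/c7.png

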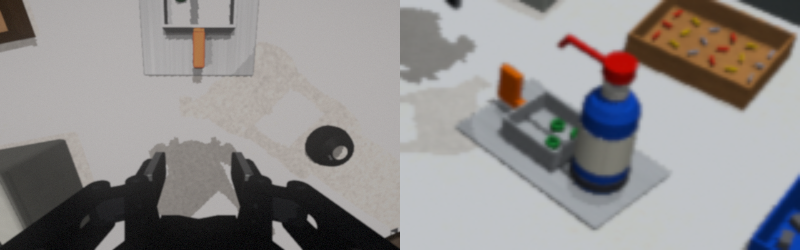

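The dish is flat on the plate (crop px (545,130)) with the cores inside, centred at ≈ (516,304) and the nozzle at ≈ (516,303). Now the cap.

```bash
python3 - <<'E'
from h import *
plan(pose([.38,.328,.27],-10.7),pose([.604,.285,.27],-10.7),pose([.604,.285,.213],-10.7))
E
```

```text
-> [0.38  0.328 0.27 ] rows>= 1
   [0.11, 0.0, -0.6, 0.0, 0.0, 0.0]
   [0.11, 0.0, -0.6, 0.0, 0.0, 0.0]
-> [0.604 0.285 0.27 ] rows>= 2
   [0.76, 0.0, 0.0, 0.0, 0.0, 0.0]
   [0.76, 0.0, 0.0, 0.0, 0.0, 0.0]
   [0.76, 0.0, 0.0, 0.0, 0.0, 0.0]
-> [0.604 0.285 0.213] rows>= 1
   [0.0, -0.0, 0.57, 0.0, 0.0, 0.0]
```

Emit:
move_arm:
  motion: [0,0,-0.4,0,0,0,0.1,0,-0.8,0,0,0,0.22,0,-1.0,0,0,0]
  grip: 0
  force: 60

```text
time: 23.1
position: [0.3811, 0.329, 0.2521]
ee_rot: [0.996, -0.09, 0.001, -0.0]
force: [0.4, 0.3, -0.2]
grip_width: -0.0002
finger_force: 0.0
```

Emit:
move_arm:
  motion: [0.3,0,-0.1,0,0,0,0.6,0,-0.2,0,0,0,0.76,0,-0.2,0,0,0]

```text
time: 23.48
position: [0.4563, 0.3146, 0.2703]
ee_rot: [0.996, -0.091, 0.0, 0.0]
force: [-0.8, 0.9, -0.0]
grip_width: -0.0
finger_force: 0.0
```

Emit:
move_arm:
  motion: [0.4,0,0,0,0,0,0.76,0,0,0,0,0]

```text
time: 23.72
position: [0.5294, 0.3008, 0.2686]
ee_rot: [0.996, -0.09, -0.002, 0.001]
force: [1.4, 1.1, -0.2]
grip_width: 0.0002
finger_force: 0.0
```

Emit:
move_arm:
  motion: [0.4,0,0,0,0,0,0.7,0,0,0,0,0,0.76,0,0,0,0,0,0.76,0,0,0,0,0]

```text
time: 24.22
position: [0.6026, 0.2876, 0.2685]
ee_rot: [0.996, -0.09, -0.002, 0.001]
force: [-0.0, 0.3, -0.8]
grip_width: -0.0002
finger_force: 0.0
```

```bash
python3 - <<'E'
from h import *
plan(pose([.604,.285,.215],-10.7));print(cur()[0],robot.get_state()['grip_width'],robot.tcp_to_tips)
E
```

```text
-> [0.604 0.285 0.215] rows>= 1
   [0.02, 0.02, 0.54, 0.0, 0.0, 0.0]
[0.60263997 0.28756388 0.26853468] -0.0002309169347549839 0.008
```

Emit:
move_arm:
  motion: [0.02,0.02,0.3,0,0,0,0.02,0.02,0.54,0,0,0,0.02,0.02,0.54,0,0,0]

```text
time: 24.6
position: [0.6016, 0.2852, 0.2131]
ee_rot: [0.996, -0.089, -0.004, 0.002]
force: [-1.2, -0.6, 0.2]
grip_width: -0.0004
finger_force: 0.0
```

Emit:
move_arm:
  motion: [0,0,0.05,0,0,0,0,0,0.1,0,0,0,0,0,0.14,0,0,0,0,0,0.14,0,0,0]

```text
time: 25.1
position: [0.6051, 0.2858, 0.2026]
ee_rot: [0.996, -0.09, -0.0, 0.0]
force: [-0.1, -0.2, 2.2]
grip_width: -0.0002
finger_force: 1.1
```

Emit:
move_arm:
  motion: [0,0,0.03,0,0,0,0,0,0.06,0,0,0,0,0,0.09,0,0,0,0,0,0.1,0,0,0,0,0,0.1,0,0,0]

```text
time: 25.72
position: [0.6052, 0.2858, 0.1929]
ee_rot: [0.996, -0.09, -0.0, 0.0]
force: [-1.5, -0.0, 5.8]
grip_width: -0.0004
finger_force: 3.1
```

Emit:
move_arm:
  motion: [0,0,0.01,0,0,0,0,0,0.015,0,0,0,0,0,0.015,0,0,0]

```text
time: 26.1
position: [0.6052, 0.2858, 0.1916]
ee_rot: [0.996, -0.09, 0.0, 0.0]
force: [-1.7, -0.4, 6.2]
grip_width: -0.0002
finger_force: 3.3
```

Emit:
move_arm:
  motion: [0,0,0.01,0,0,0,0,0,0.02,0,0,0,0,0,0.02,0,0,0]

```text
time: 26.48
position: [0.6053, 0.2858, 0.1911]
ee_rot: [0.996, -0.09, 0.0, 0.0]
force: [-3.3, -1.0, 10.7]
grip_width: -0.0002
finger_force: 5.5
```

Emit:
move_arm:
  motion: [0,0,0.01,0,0,0,0,0,0.01,0,0,0,0,0,0.01,0,0,0]

```text
time: 26.85
position: [0.6053, 0.2858, 0.191]
ee_rot: [0.996, -0.09, 0.0, 0.0]
force: [-4.9, -0.8, 13.5]
grip_width: 0.0003
finger_force: 7.1
```

Emit:
move_arm:
  motion: [0,0,-0.1,0,0,0,0,0,-0.2,0,0,0,0,0,-0.5,0,0,0,0,0,-1.0,0,0,0,0,0,-1.0,0,0,0]

```text
time: 27.48
position: [0.6076, 0.2864, 0.2925]
ee_rot: [0.996, -0.09, 0.004, -0.001]
force: [0.2, 1.4, 0.2]
grip_width: 0.0001
finger_force: 0.0
```

```bash
python3 - <<'E'
from h import *
a=snap('scene','sc9.png');b=snap('side')
for n,s in(('sc',a),('si',b)):
    P=cloud(s).reshape(-1,3);I=s['image'].reshape(-1,3).astype(int);sat=I.max(1)-I.min(1)
    box=lambda a,b,c,d,z0,z1:(P[:,0]>a)&(P[:,0]<b)&(P[:,1]>c)&(P[:,1]<d)&(P[:,2]>z0)&(P[:,2]<z1)
    red=(I[:,0]>I[:,1]+70)&(I[:,0]>I[:,2]+70)
    k=box(.575,.64,.25,.32,.17,.21)&red;print(n,'cap z',np.percentile(P[k][:,2],[50,90]).round(4))
    k=box(.4,.48,.29,.35,.07,.09)&(sat>80);print('dish htop',*rect(P[k]))
E
```

```text
sc cap z [0.1961 0.1999]
dish htop [447.7 315.1] [13.6 33.7] 77.8
si cap z [0.1951 0.1975]
dish htop [441.2 313.1] [10.1 30.9] 79.3
```

View pics/sc9.png

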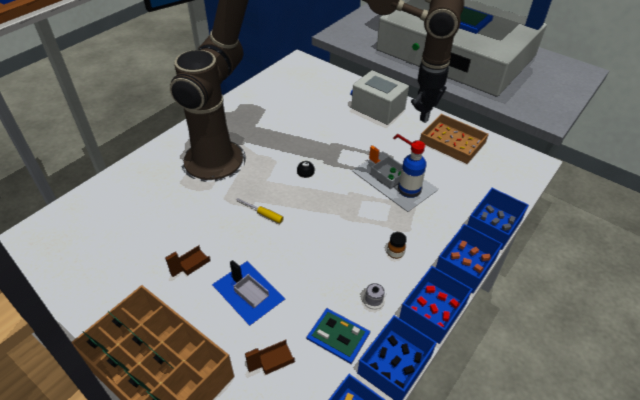

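The final view shows the scoop on its mat (250,290), the dish with its cores on the plate under the nozzle (388,170), the cap back up (418,147), and the spool, jar and board where they were. Handing in.

```bash
python3 -c "
from workcell import robot
print(robot.job_done())"
```

```text
the job is handed in; nothing more can be done
None
```

I handed the job in at about 27.5 s: the three cores are in the dish, the scoop is back on its mat, the dish is on the drip plate under the nozzle, the cap was pressed to its stop and sprang back, and the spool, jar and board were not touched; no verdict was returned.

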